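# Report the empty parts bin

## Robot

A 6-joint arm with a two-finger parallel gripper is mounted at the origin on the work surface. World frame = base frame: x ahead of the robot, y to its left, z up, the work surface at z = 0. Lengths are in m, angles in rad, forces in N, time in s.
With the tool pointing down it reaches from about 0.425 to 0.95 m from the base axis. Payload 14.7 kg.
Tool frame: the origin (TCP) lies midway between the tips of the shut fingers; the grasp point (between the pads) lies 19 mm behind it; z points along the fingers, y is the line along which they close (so a half turn about z gives the same grasp; the last joint's range is limited). The gripper opens to 85 mm and grips with 20 to 120 N. Pads are 22 mm wide; open, the fingers measure 114 mm over their backs; the gripper's body (76 mm by 85 mm) begins 54 mm behind the grasp point. The pads swing forward as they close: fully open they stand 13 mm farther back than shut.
Start: joints at [1.097, 0.48, 1.596, -0, 1.065, -0.047], TCP at [0.269, 0.592, 0.231] pointing down, gripper open.
Joint ranges: [-2.75, 2.75], [-0.82, 2.05], [0.23, 2.67], [-1.56, 4.7], [0.09, 2.69], [-2.92, 2.92]. Speed limits (rad/s): [1.89, 1.89, 2.39, 3.01, 3.01, 3.01].

## Interface

Orientations are given as a unit quaternion [w, x, y, z].
In Python, from cell import observe, capture, hand_in, find_in, landmark_of gives the robot as it stands. The module is installed in compiled form; this text tells all that it offers.
- The arm moves only by the tool jog_arm, never from a script. Its argument "plan" is a list of rows, each an object with "fingers": the opening in per cent of the stroke, from 0 (shut) to 100 (fully open); "translation": the shift along the tool's x, y, z in m, a list of three; "turn": the turn about the tool's z in rad. A call has exactly 8 rows; each row is the pose to reach, as a shift and turn from the pose commanded when the call began, along the tool's axes at that moment; what a row does not reach only later rows make up. A row lasts 1/12 s, in which the tool goes at most 41.7 mm and 7.16 degrees, less where a joint would pass 70% of its speed; a pose out of reach is approached as far as the arm can. A call with a gripper value outside its range is refused whole. The fingers move at their own pace and stop on an object; "squeeze" is the grip in N (left out, the last holds). Time passes only in rows, so rows that repeat a pose let the fingers close, or fill a call up. It gives the time, the measured TCP pose, the force, the opening and the grip force at its end, in the units of the state.
- observe(): the state, without advancing time (a new reading comes with each control period).
- capture(name): name is "scene" or "top" or "wrist"; returns a dict with "frame" (400x640x3 uint8, red, green, blue), "z_map" (400x640 float32, m along the optical axis (not along the pixel's ray), 0 where there is no reading), "fx", "fy", "cx", "cy" (pixels), "rvec" (rotation vector, rad) and "tvec" (3), from world to camera coordinates, as OpenCV has them. Camera axes: x right, y down, z forward; pixel columns grow to the right and rows downward; lengths in m; the calibration is good to about 2 mm. The wrist camera is an equidistant fisheye: a pixel r from the principal point sees the ray r / f radians off the axis. A picture is of the moment at which its call begins.
- hand_in(): hands the job in; it is judged then, once.
Trained networks look in the newest picture that a camera, given by its name, has taken for a name from the list of things; names that differ only in an ending like _2 or _b are one class to them, and where a whole thing is asked for, a point or a joint stands for the part that bears it (a point fixed in the world has none). Each returns a list of dicts, best first, with "conf" (0 to 1); they miss things now and then, are a little off and sometimes report something else, mostly with a low value. They report only what shows in the picture. A call takes as long as a camera call. They do not tell look-alikes from the thing itself.
- find_in(camera, query): "extent" ([centre column, centre row, width, height] in pixels, round what is visible of it).
- landmark_of(camera, query): "position" ([column, row] in pixels: a listed point, or the origin of a listed thing).
The state is a dict: "clock": time; "joint_positions": joint angles; "qd": joint speeds; "joint_torque": joint torques, N m; "position": TCP position; "ee_rot": TCP orientation; "wrist_force": force on the tool from outside, world axes, zero at the start; "wrist_torque": the same for the moment, N m; "grip_width": finger opening in m; "gripper_force": force on a finger pad.
Only numpy, scipy, OpenCV 4.12 (cv2) and the standard library are available. Lean on these libraries where they do the work, as an engineer would, in place of code of your own. Each camera call takes 0.05 s, during which the arm holds its last target. There are 200 camera calls.

## Task

Show the storeman which bin needs refilling: point down at the empty red bin with the fingertips about 3 cm above the middle of its mouth, touching nothing, and stay there for about two seconds. Then press the green button all the way down to send the refill call, let it come up again and back off. Point at no other bin (pass well above them), leave the yellow button alone, and do not touch or shift the bins or the loose things lying around them.

Things in the scene. Friction and masses are not known exactly. Their poses are not given: they have to be found in the camera images.
- red_empty: open-fronted plastic stacking bin, 150 (along its x) x 105 (y) x 75 high, walls 3, low 45 mm front facing its -x, red, empty: its bare floor shows. This is the one to point at. Loose, on a 6 mm grey board in a row of four bins whose order varies (about 125 mm apart, 20 mm gaps). Origin: centre of its underside
- red_empty_mouth (a point): middle of that bin's mouth: above the bin's centre, at the height of its rear rim, 75 mm above its underside (81 mm above the table); z up
- red_full: open-fronted plastic stacking bin, 150 (along its x) x 105 (y) x 75 high, walls 3, low 45 mm front facing its -x, red, filled to about 35 mm with steel bolts; leave alone. Loose. Origin: centre of its underside
- red_full_mouth (a point): middle of that bin's mouth: above the bin's centre, at the height of its rear rim, 75 mm above its underside (81 mm above the table); z up
- blue_empty: open-fronted plastic stacking bin, 150 (along its x) x 105 (y) x 75 high, walls 3, low 45 mm front facing its -x, blue, empty; leave alone. Loose. Origin: centre of its underside
- blue_empty_mouth (a point): middle of that bin's mouth: above the bin's centre, at the height of its rear rim, 75 mm above its underside (81 mm above the table); z up
- blue_full: open-fronted plastic stacking bin, 150 (along its x) x 105 (y) x 75 high, walls 3, low 45 mm front facing its -x, blue, filled to about 35 mm with brass washers; leave alone. Loose. Origin: centre of its underside
- blue_full_mouth (a point): middle of that bin's mouth: above the bin's centre, at the height of its rear rim, 75 mm above its underside (81 mm above the table); z up
- call (a joint): travel of the green push button: 0 up, 0.006 m fully down; a spring returns it, fully down takes about 5 N
- call_top (a point): centre of the top face of the green button (32 mm across, pressed straight down), which stands in a black housing on a fixed grey switch box 75 x 85 x 45 mm between robot and bins; green and yellow boxes may be swapped left and right
- alarm (a joint): travel of the yellow push button, same make: 0 up, 0.006 m fully down; leave alone
- alarm_top (a point): centre of the top face of the yellow button (32 mm across), on its own switch box like the green one's
- tape: roll of yellow tape lying flat, 80 outside, 60 inside, 25 high, loose, between the two switch boxes; origin: centre of its underside
- filler_tin: round tin, 70 diameter, 85 high, blue band, loose, at the right; origin: centre of its underside
- screwdriver: screwdriver lying loose at the left, along its x, under 250 long, under 40 high; origin: underside, on its long axis
- sanding_block: cork sanding block 100 x 60 x 35, loose, at the right; origin: centre of its underside
Not all that is in view belongs to the job. Leave any pink or purple look-alike of the part that bears call alone.

How it is judged:
On the way, in this order (a step that is already met when the one before it is completed fails the run):
1. the fingers point at the empty red bin from just above its mouth and dwell there for 1.5 s (horizontal distance between the grasp point and red_empty_mouth below 0.03 m and z of the grasp point in the frame of red_empty_mouth between 0.02 and 0.08 m), for 1.5 s.
2. then the green button is pressed down (at least 4.5 of its 6 mm) (value of joint call above 0.0045 m), for 0.05 s.
At the end, for the whole second after the job is handed in: After a 1.5 s dwell with the grasp point within 30 mm of the vertical line through the empty red bin's mouth centre and 20 to 80 mm above its rim, and then a press of the green button, both buttons are up again (within 1.5 mm) and every bin and loose thing is within 8 mm of where it started (value of joint each of call, alarm below 0.0015 m and distance of each of red_empty, red_full, blue_empty, blue_full, tape, filler_tin, screwdriver, sanding_block from where it was at the start of the episode below 0.008 m); the robot touches nothing.
It fails at once if the robot touches a bin (contact force between any of the arm, the fingers and red_empty above 0.5 N or contact force between any of the arm, the fingers and red_full above 0.5 N or contact force between any of the arm, the fingers and blue_empty above 0.5 N or contact force between any of the arm, the fingers and blue_full above 0.5 N).
It fails at once if the robot touches one of the loose things on the bench (contact force between any of the arm, the fingers and tape above 0.5 N or contact force between any of the arm, the fingers and filler_tin above 0.5 N or contact force between any of the arm, the fingers and screwdriver above 0.5 N or contact force between any of the arm, the fingers and sanding_block above 0.5 N).
It fails at once if a bin or a loose thing is shifted or lifted by more than 8 mm (distance of any of red_empty, red_full, blue_empty, blue_full, tape, filler_tin, screwdriver, sanding_block from where it was at the start of the episode above 0.008 m).
It fails at once if the yellow button is pressed (value of joint alarm above 0.0015 m).
It fails at once if the fingers point at a bin other than the empty red one (grasp point less than 60 mm above its rim, within 30 mm of the middle of its mouth) ((horizontal distance between the grasp point and red_full_mouth below 0.03 m and z of the grasp point in the frame of red_full_mouth between -0.05 and 0.06 m) or (horizontal distance between the grasp point and blue_empty_mouth below 0.03 m and z of the grasp point in the frame of blue_empty_mouth between -0.05 and 0.06 m) or (horizontal distance between the grasp point and blue_full_mouth below 0.03 m and z of the grasp point in the frame of blue_full_mouth between -0.05 and 0.06 m)).
It also fails if it takes over 48 s, if anything falls off the work surface, if the arm or the gripper's body presses on something with over 40 N, if the wrist force passes 120 N, or if a joint passes its speed limit or range.

## Working session

There is one attempt and no reset: what is moved stays moved. The work goes in short steps, Python scripts to look and compute and a tool call to move; the robot and the scene stay as the last step left them, time stands still between calls to the robot, and variables do not carry over. Pictures are saved under pics/ and viewed, at most 10 in all, crops included, and the job is handed in when it is done.

Besides the shell and the picture viewer there is one more tool, called after ">>>" by a JSON object that holds its "name" and its "arguments". jog_arm: Moves the arm, as the interface text tells. Its arguments: {"type":"object","properties":{"plan":{"type":"array"},"squeeze":{"type":"number"}},"required":["plan"]}

```bash
mkdir -p pics; cat > h.py <<'E'
import numpy as np,cv2
from cell import *
def world(c,u,v,z=None,d=None):
    R=cv2.Rodrigues(np.array(c["rvec"],float))[0];t=np.array(c["tvec"],float).ravel()
    r=np.array([(u-c["cx"])/c["fx"],(v-c["cy"])/c["fy"],1.])
    if d is None and z is None:
        p=c["z_map"][int(v)-2:int(v)+3,int(u)-2:int(u)+3];d=np.median(p[p>0])
    o=-R.T@t;w=R.T@r
    return o+w*(d if z is None else (z-o[2])/w[2])
E
python3 - <<'E'
from h import *
s=observe();print(s["clock"],s["position"],s["ee_rot"],s["grip_width"])
for n in ("scene","top"):
    c=capture(n);cv2.imwrite(f"pics/{n}0.png",c["frame"][:,:,::-1])
    for q in ("red_empty_mouth","call_top","alarm_top"):
        for r in landmark_of(n,q)[:4]:
            u,v=r["position"];print(n,q,round(r["conf"],2),np.round((u,v)),world(c,u,v).round(3),world(c,u,v,z=.081).round(3))
    for q in("red_empty","red_full","blue_empty","blue_full","call","alarm","tape","filler_tin","screwdriver","sanding_block"):
        for r in find_in(n,q)[:3]:
            u,v=r["extent"][:2];print(n,q,round(r["conf"],2),np.round(r["extent"]),world(c,u,v).round(3))
E
```

```text
0.0 [0.26886255 0.59132085 0.23067167] [-1.60163075e-04  2.11783677e-01  9.77316374e-01 -5.95028877e-04] 0.08517395384714549
scene red_empty_mouth 0.85 [275. 250.] [0.643 0.083 0.03 ] [0.664 0.128 0.081]
scene call_top 0.63 [447. 227.] [0.243 0.307 0.066] [0.259 0.317 0.081]
scene call_top 0.59 [391. 248.] [0.416 0.278 0.066] [0.427 0.288 0.081]
scene call_top 0.49 [278. 270.] [0.687 0.18  0.072] [0.691 0.186 0.081]
scene call_top 0.4 [349. 219.] [0.434 0.132 0.065] [0.446 0.146 0.081]
scene alarm_top 0.64 [293. 170.] [ 0.434 -0.159  0.065] [ 0.445 -0.139  0.081]
scene red_empty 0.77 [279. 265.  72.  59.] [0.651 0.115 0.007]
scene red_full 0.91 [260. 234.  68.  56.] [0.665 0.053 0.076]
scene blue_empty 0.94 [243. 209.  62.  52.] [ 0.655 -0.067  0.076]
scene blue_full 0.64 [280. 264.  74.  57.] [0.649 0.116 0.008]
scene blue_full 0.59 [230. 188.  52.  40.] [ 0.641 -0.182  0.071]
scene call 0.64 [391. 250.  12.  10.] [0.42  0.283 0.065]
scene call 0.49 [352. 223.  11.  10.] [0.437 0.146 0.063]
scene call 0.43 [393. 209.  12.  12.] [0.309 0.17  0.065]
scene alarm 0.52 [228. 186.  54.  4
[... 970 characters left out ...]
[0.674 0.139 0.009]
top red_empty 0.24 [285. 214.   8.   9.] [0.425 0.133 0.065]
top red_full 0.56 [326. 151.  43.  60.] [0.635 0.009 0.041]
top blue_empty 0.6 [366. 152.  41.  53.] [ 0.643 -0.127  0.009]
top blue_full 0.6 [402. 156.  45.  52.] [ 0.62  -0.24   0.039]
top call 0.52 [223. 278.   6.   8.] [0.234 0.314 0.065]
top call 0.47 [278. 254.   7.   9.] [0.304 0.154 0.067]
top tape 0.61 [323. 219.  24.  26.] [ 0.42   0.019 -0.001]
top filler_tin 0.64 [462. 214.  31.  25.] [ 0.425 -0.403  0.085]
top screwdriver 0.58 [191. 213.   9.  32.] [0.436 0.438 0.023]
top sanding_block 0.9 [469. 168.  29.  32.] [ 0.581 -0.456  0.034]
top sanding_block 0.2 [367. 152.  38.  51.] [ 0.643 -0.129  0.009]
```

View pics/scene0.png

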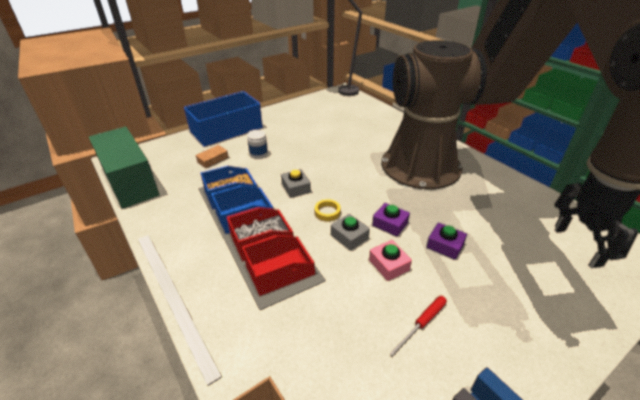

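View pics/top0.png

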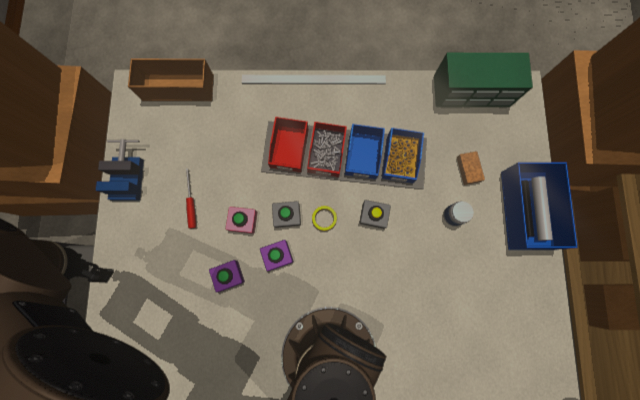

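The scene and top views show these red bins (top pixels): empty at (288,143), with its bare floor visible, and bolt-filled at (327,148). The green buttons are on a grey box (286,213), a pink one (240,219), and two purple ones (276,255) and (224,276). I choose the bin at (288,143) and the grey-box button at (286,213), and check both in a crop.

```bash
python3 - <<'E'
from h import *
for n,bx,gx in(("top",(265,115,309,175),(276,203,296,223)),("scene",(240,228,318,296),(338,210,360,236))):
    c=capture(n);f=c["frame"]
    if n=="top":cv2.imwrite("pics/crop.png",cv2.resize(f[105:235,215:345,::-1],(585,585),interpolation=cv2.INTER_CUBIC))
    hsv=cv2.cvtColor(f,cv2.COLOR_RGB2HSV)
    def seg(b,lo,hi,shift=0):
        u0,v0,u1,v1=b;h=hsv[v0:v1,u0:u1].astype(int);H=(h[...,0]+shift)%180
        m=(H>=lo)&(H<=hi)&(h[...,1]>120)&(h[...,2]>40);y,x=np.nonzero(m)
        P=np.array([world(c,a+u0,b_+v0,d=c["z_map"][b_+v0,a+u0]) for a,b_ in zip(x,y) if c["z_map"][b_+v0,a+u0]>0])
        return P
    G=seg(gx,40,85);print(n,"green",len(G),np.median(G,0).round(4),G.min(0).round(3),G.max(0).round(3),((G.min(0)+G.max(0))/2).round(4))
    B=seg(bx,10,30,20);rim=B[(B[:,2]>.065)];fl=B[B[:,2]<.02]
    for k,Q in(("all",B),("rim",rim),("floor",fl)):
        if len(Q)>5:
            r=cv2.minAreaRect(Q[:,:2].astype(np.float32)*1000);print(n,k,len(Q),np.round(r[0],1),np.round(r[1],1),round(r[2],1),Q[:,2].max().round(3))
E
```

```text
top green 73 [0.4319 0.1345 0.0665] [0.417 0.122 0.059] [0.446 0.147 0.074] [0.4316 0.1343 0.0665]
top all 1657 [672.5 127.1] [138.1 192.5] 85.8 0.086
top rim 214 [666.9 118.3] [126.7 126.4] 81.7 0.086
top floor 1064 [673.6 130.4] [131.3 190.7] 85.8 0.02
scene green 83 [0.4376 0.1407 0.0653] [0.417 0.123 0.053] [0.448 0.152 0.071] [0.4326 0.1375 0.062 ]
scene all 3404 [654.9  96.4] [179.2 150.5] 82.0 0.084
scene rim 755 [670.3 116. ] [134.5 122. ] 81.7 0.084
scene floor 968 [657.3 114. ] [142.3 152. ] 81.3 0.02
```

View pics/crop.png

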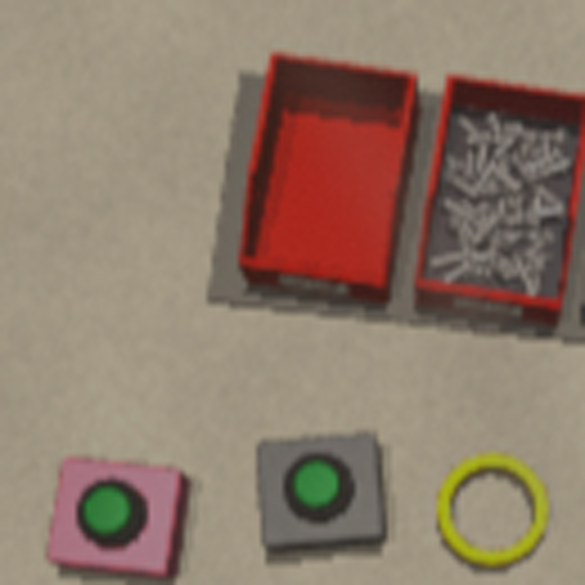

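The crop shows the empty red bin, its bare floor visible, with rear rim corners at crop (272,55) and (417,73). The grey box with the green button is centred at crop (318,482), and the pink look-alike is separate at (107,512). Next I work out the bin centre and the tool-axis shifts.

```bash
cat >> h.py <<'E'
from scipy.spatial.transform import Rotation as Ro
def shift(p):
    s=observe();q=s["ee_rot"];return Ro.from_quat([q[1],q[2],q[3],q[0]]).inv().apply(np.array(p)-s["position"]).round(4)
E
python3 - <<'E'
from h import *
c=capture("top")
K=[(272,55,.081),(417,73,.081),(243,268,.051),(390,288,.051)]
P=np.array([world(c,215+u/4.5-.4,105+v/4.5-.4,z=z) for u,v,z in K]);print(P.round(3));m=P.mean(0);print(m)
print(np.linalg.norm(P[0]-P[1]),np.linalg.norm(P[0,:2]-P[2,:2]))
print("hover",shift([m[0],m[1],.231]),shift([m[0],m[1],.111]))
E
```

```text
[[0.737 0.17  0.081]
 [0.724 0.067 0.081]
 [0.589 0.191 0.051]
 [0.575 0.087 0.051]]
[0.65618322 0.12884994 0.066     ]
0.1036526698328457 0.1492093858977433
hover [-5.44e-01 -2.61e-01  3.00e-04] [-0.544  -0.261   0.1203]
```

>>> {"name": "jog_arm", "arguments": {"plan": [{"fingers": 0, "translation": [-0.034, -0.016, 0], "turn": 0}, {"fingers": 0, "translation": [-0.07, -0.034, 0], "turn": 0}, {"fingers": 0, "translation": [-0.106, -0.051, 0], "turn": 0}, {"fingers": 0, "translation": [-0.142, -0.068, 0], "turn": 0}, {"fingers": 0, "translation": [-0.178, -0.085, 0], "turn": 0}, {"fingers": 0, "translation": [-0.214, -0.103, 0], "turn": 0}, {"fingers": 0, "translation": [-0.25, -0.12, 0], "turn": 0}, {"fingers": 0, "translation": [-0.284, -0.136, 0], "turn": 0}]}}

```text
clock: 2.22
position: [0.4724, 0.3485, 0.2315]
ee_rot: [0.0, 0.212, 0.977, 0.0]
wrist_force: [0.5, 1.0, -0.6]
grip_width: -0.0002
gripper_force: 0.0
```

>>> {"name": "jog_arm", "arguments": {"plan": [{"fingers": 0, "translation": [-0.034, -0.016, 0], "turn": 0}, {"fingers": 0, "translation": [-0.07, -0.034, 0], "turn": 0}, {"fingers": 0, "translation": [-0.106, -0.051, 0], "turn": 0}, {"fingers": 0, "translation": [-0.142, -0.068, 0], "turn": 0}, {"fingers": 0, "translation": [-0.178, -0.085, 0], "turn": 0}, {"fingers": 0, "translation": [-0.214, -0.103, 0], "turn": 0}, {"fingers": 0, "translation": [-0.25, -0.12, 0], "turn": 0}, {"fingers": 0, "translation": [-0.26, -0.125, 0], "turn": 0}]}}

```text
clock: 2.88
position: [0.6595, 0.1244, 0.2313]
ee_rot: [0.001, 0.213, 0.977, -0.0]
wrist_force: [-0.9, -1.0, 0.8]
grip_width: 0.0001
gripper_force: 0.0
```

```bash
python3 - <<'E'
from h import *
s=observe();print(s["clock"],s["position"],s["grip_width"],shift([.656,.129,.111]))
c=capture("wrist");cv2.imwrite("pics/w1.png",c["frame"][:,:,::-1])
R=cv2.Rodrigues(np.array(c["rvec"],float))[0];t=np.array(c["tvec"],float).ravel()
def fw(u,v,z):
    d=np.array([u-c["cx"],v-c["cy"]]);r=np.hypot(*d);a=r/c["fx"];ray=np.r_[d/r*np.sin(a),np.cos(a)]
    o=-R.T@t;w=R.T@ray;return (o+w*(z-o[2])/w[2]).round(4)
for q,z in(("red_empty_mouth",.081),("call_top",.066)):
    for r in landmark_of("wrist",q)[:4]:print(q,r["conf"],np.round(r["position"]),fw(*r["position"],z))
E
```

```text
2.8833 [0.65947001 0.12440035 0.23126676] 8.506514796416697e-05 [0.0053 0.0028 0.1203]
red_empty_mouth 0.63 [ 12. 184.] [ 0.4585 -0.2869  0.081 ]
red_empty_mouth 0.62 [322. 177.] [0.6533 0.1308 0.081 ]
call_top 0.46 [205. 215.] [ 0.6407 -0.0066  0.066 ]
```

View pics/w1.png

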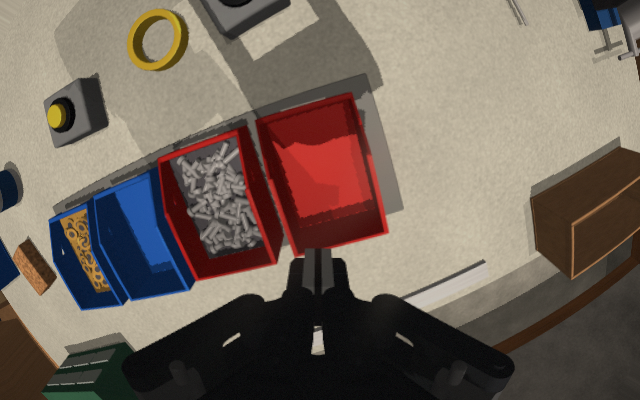

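The wrist view shows the empty red bin at about (322,175), directly ahead of the shut fingertips. Its estimate (0.653,0.131) agrees with the top view, so I descend and dwell.

>>> {"name": "jog_arm", "arguments": {"plan": [{"fingers": 0, "translation": [0.003, 0.002, 0.02], "turn": 0}, {"fingers": 0, "translation": [0.006, 0.003, 0.045], "turn": 0}, {"fingers": 0, "translation": [0.006, 0.003, 0.07], "turn": 0}, {"fingers": 0, "translation": [0.006, 0.003, 0.095], "turn": 0}, {"fingers": 0, "translation": [0.006, 0.003, 0.11], "turn": 0}, {"fingers": 0, "translation": [0.006, 0.003, 0.12], "turn": 0}, {"fingers": 0, "translation": [0.006, 0.003, 0.12], "turn": 0}, {"fingers": 0, "translation": [0.006, 0.003, 0.12], "turn": 0}]}}

```text
clock: 3.7
position: [0.6516, 0.135, 0.1116]
ee_rot: [-0.0, 0.211, 0.977, -0.0]
wrist_force: [0.0, -0.5, 0.9]
grip_width: 0.0
gripper_force: 0.0
```

>>> {"name": "jog_arm", "arguments": {"plan": [{"fingers": 0, "translation": [0, 0, 0], "turn": 0}, {"fingers": 0, "translation": [0, 0, 0], "turn": 0}, {"fingers": 0, "translation": [0, 0, 0], "turn": 0}, {"fingers": 0, "translation": [0, 0, 0], "turn": 0}, {"fingers": 0, "translation": [0, 0, 0], "turn": 0}, {"fingers": 0, "translation": [0, 0, 0], "turn": 0}, {"fingers": 0, "translation": [0, 0, 0], "turn": 0}, {"fingers": 0, "translation": [0, 0, 0], "turn": 0}]}}

```text
clock: 4.37
position: [0.652, 0.1341, 0.1113]
ee_rot: [-0.0, 0.212, 0.977, -0.0]
wrist_force: [0.0, 0.2, 0.3]
grip_width: 0.0001
gripper_force: 0.0
```

>>> {"name": "jog_arm", "arguments": {"plan": [{"fingers": 0, "translation": [0, 0, 0], "turn": 0}, {"fingers": 0, "translation": [0, 0, 0], "turn": 0}, {"fingers": 0, "translation": [0, 0, 0], "turn": 0}, {"fingers": 0, "translation": [0, 0, 0], "turn": 0}, {"fingers": 0, "translation": [0, 0, 0], "turn": 0}, {"fingers": 0, "translation": [0, 0, 0], "turn": 0}, {"fingers": 0, "translation": [0, 0, 0], "turn": 0}, {"fingers": 0, "translation": [0, 0, 0], "turn": 0}]}}

```text
clock: 5.03
position: [0.652, 0.1341, 0.1113]
ee_rot: [-0.0, 0.212, 0.977, 0.0]
wrist_force: [0.5, -0.7, -0.4]
grip_width: 0.0002
gripper_force: 0.0
```

>>> {"name": "jog_arm", "arguments": {"plan": [{"fingers": 0, "translation": [0, 0, 0], "turn": 0}, {"fingers": 0, "translation": [0, 0, 0], "turn": 0}, {"fingers": 0, "translation": [0, 0, 0], "turn": 0}, {"fingers": 0, "translation": [0, 0, 0], "turn": 0}, {"fingers": 0, "translation": [0, 0, 0], "turn": 0}, {"fingers": 0, "translation": [0, 0, 0], "turn": 0}, {"fingers": 0, "translation": [0, 0, 0], "turn": 0}, {"fingers": 0, "translation": [0, 0, 0], "turn": 0}]}}

```text
clock: 5.7
position: [0.652, 0.1341, 0.1113]
ee_rot: [-0.0, 0.212, 0.977, -0.0]
wrist_force: [0.7, -0.3, 0.3]
grip_width: 0.0001
gripper_force: 0.0
```

>>> {"name": "jog_arm", "arguments": {"plan": [{"fingers": 0, "translation": [0, 0, -0.02], "turn": 0}, {"fingers": 0, "translation": [0, 0, -0.045], "turn": 0}, {"fingers": 0, "translation": [0, 0, -0.07], "turn": 0}, {"fingers": 0, "translation": [0, 0, -0.09], "turn": 0}, {"fingers": 0, "translation": [0, 0, -0.1], "turn": 0}, {"fingers": 0, "translation": [0, 0, -0.1], "turn": 0}, {"fingers": 0, "translation": [0, 0, -0.1], "turn": 0}, {"fingers": 0, "translation": [0, 0, -0.1], "turn": 0}]}}

```text
clock: 6.37
position: [0.6512, 0.134, 0.2098]
ee_rot: [-0.001, 0.212, 0.977, -0.0]
wrist_force: [0.1, 0.0, -0.4]
grip_width: 0.0003
gripper_force: 0.0
```

```bash
python3 - <<'E'
from h import *
s=observe();print(s["clock"],s["position"],shift([.432,.135,.21]))
E
```

```text
6.3667 [0.6512375  0.13400672 0.20976494] [ 0.2    -0.0898  0.0002]
```

>>> {"name": "jog_arm", "arguments": {"plan": [{"fingers": 0, "translation": [0.03, -0.013, 0], "turn": 0}, {"fingers": 0, "translation": [0.065, -0.029, 0], "turn": 0}, {"fingers": 0, "translation": [0.1, -0.045, 0], "turn": 0}, {"fingers": 0, "translation": [0.135, -0.061, 0], "turn": 0}, {"fingers": 0, "translation": [0.17, -0.076, 0], "turn": 0}, {"fingers": 0, "translation": [0.19, -0.085, 0.02], "turn": 0}, {"fingers": 0, "translation": [0.2, -0.09, 0.04], "turn": 0}, {"fingers": 0, "translation": [0.2, -0.09, 0.06], "turn": 0}]}}

```text
clock: 7.03
position: [0.429, 0.1346, 0.15]
ee_rot: [-0.001, 0.211, 0.977, -0.001]
wrist_force: [0.3, 0.5, -0.0]
grip_width: -0.0002
gripper_force: 0.0
```

>>> {"name": "jog_arm", "arguments": {"plan": [{"fingers": 0, "translation": [0, 0, 0], "turn": 0}, {"fingers": 0, "translation": [0, 0, 0], "turn": 0}, {"fingers": 0, "translation": [0, 0, 0], "turn": 0}, {"fingers": 0, "translation": [0, 0, 0], "turn": 0}, {"fingers": 0, "translation": [0, 0, 0], "turn": 0}, {"fingers": 0, "translation": [0, 0, 0], "turn": 0}, {"fingers": 0, "translation": [0, 0, 0], "turn": 0}, {"fingers": 0, "translation": [0, 0, 0], "turn": 0}]}}

```text
clock: 7.7
position: [0.4329, 0.135, 0.1516]
ee_rot: [0.0, 0.212, 0.977, 0.0]
wrist_force: [0.4, -0.8, -0.8]
grip_width: -0.0002
gripper_force: 0.0
```

```bash
python3 - <<'E'
from h import *
s=observe();print(s["clock"],s["position"],shift([.432,.135,.066]))
c=capture("wrist");f=c["frame"];cv2.imwrite("pics/w2.png",f[:,:,::-1])
R=cv2.Rodrigues(np.array(c["rvec"],float))[0];t=np.array(c["tvec"],float).ravel();o=-R.T@t
h=cv2.cvtColor(f,cv2.COLOR_RGB2HSV);m=cv2.inRange(h,(40,110,40),(85,255,255))
n,l,st,ce=cv2.connectedComponentsWithStats(m)
for i in range(1,n):
    if st[i,4]<60:continue
    x,y,w_,h_=st[i,:4]
    y_,x_=np.nonzero(l==i);zs=c["z_map"][y_,x_];zm=np.median(zs[zs>0]) if (zs>0).any() else 0
    u,v=ce[i];d=np.array([u-c["cx"],v-c["cy"]]);r=np.hypot(*d);a=r/c["fx"];ray=np.r_[d/r*np.sin(a),np.cos(a)];w=R.T@ray
    print(st[i],ce[i].round(),"z=.066",(o+w*(.066-o[2])/w[2]).round(4),"depth",(o+w*zm/ray[2]).round(4))
E
```

```text
7.7 [0.43290755 0.13501115 0.15157567] [ 0.0009 -0.0004  0.0856]
[ 257   17   43   41 1330] [278.  37.] z=.066 [0.301  0.1631 0.066 ] depth [0.3013 0.1632 0.0672]
[455  98  17  22 141] [461. 108.] z=.066 [0.4032 0.2707 0.066 ] depth [0.4029 0.2701 0.0672]
[ 297  184   39   40 1124] [316. 204.] z=.066 [0.4286 0.1345 0.066 ] depth [0.4282 0.1347 0.0671]
```

View pics/w2.png

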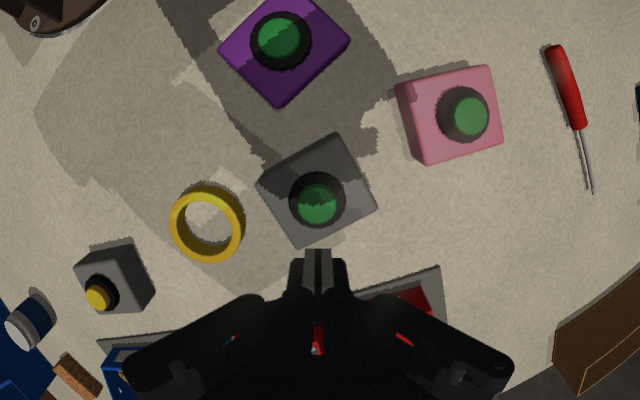

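The wrist view shows the grey box's green button at (316,204), in front of the shut tips. The pink box (461,108) and purple box (278,37) are well away. The button sits at (0.430,0.135,0.067).

>>> {"name": "jog_arm", "arguments": {"plan": [{"fingers": 0, "translation": [0.002, 0, 0.02], "turn": 0}, {"fingers": 0, "translation": [0.002, 0, 0.04], "turn": 0}, {"fingers": 0, "translation": [0.002, 0, 0.06], "turn": 0}, {"fingers": 0, "translation": [0.002, 0, 0.075], "turn": 0}, {"fingers": 0, "translation": [0.002, 0, 0.08], "turn": 0}, {"fingers": 0, "translation": [0.002, 0, 0.084], "turn": 0}, {"fingers": 0, "translation": [0.002, 0, 0.086], "turn": 0}, {"fingers": 0, "translation": [0.002, 0, 0.087], "turn": 0}]}}

```text
clock: 8.42
position: [0.4309, 0.1358, 0.0646]
ee_rot: [0.0, 0.212, 0.977, 0.0]
wrist_force: [-1.5, -0.9, 2.0]
grip_width: 0.0001
gripper_force: 1.4
```

>>> {"name": "jog_arm", "arguments": {"plan": [{"fingers": 0, "translation": [0, 0, 0.001], "turn": 0}, {"fingers": 0, "translation": [0, 0, 0.002], "turn": 0}, {"fingers": 0, "translation": [0, 0, 0.003], "turn": 0}, {"fingers": 0, "translation": [0, 0, 0.004], "turn": 0}, {"fingers": 0, "translation": [0, 0, 0.004], "turn": 0}, {"fingers": 0, "translation": [0, 0, 0.004], "turn": 0}, {"fingers": 0, "translation": [0, 0, 0.004], "turn": 0}, {"fingers": 0, "translation": [0, 0, 0.004], "turn": 0}]}}

```text
clock: 9.08
position: [0.4311, 0.1359, 0.0609]
ee_rot: [0.0, 0.212, 0.977, 0.0]
wrist_force: [-3.1, -0.9, 15.8]
grip_width: 0.0001
gripper_force: 7.8
```

>>> {"name": "jog_arm", "arguments": {"plan": [{"fingers": 0, "translation": [0, 0, 0], "turn": 0}, {"fingers": 0, "translation": [0, 0, -0.005], "turn": 0}, {"fingers": 0, "translation": [0, 0, -0.015], "turn": 0}, {"fingers": 0, "translation": [0, 0, -0.035], "turn": 0}, {"fingers": 0, "translation": [0, 0, -0.06], "turn": 0}, {"fingers": 0, "translation": [0, 0, -0.09], "turn": 0}, {"fingers": 0, "translation": [0, 0, -0.1], "turn": 0}, {"fingers": 0, "translation": [0, 0, -0.1], "turn": 0}]}}

```text
clock: 9.75
position: [0.4328, 0.1363, 0.1629]
ee_rot: [0.002, 0.212, 0.977, 0.001]
wrist_force: [0.4, -0.0, -0.2]
grip_width: 0.0006
gripper_force: 0.0
```

>>> {"name": "jog_arm", "arguments": {"plan": [{"fingers": 0, "translation": [0, 0, 0], "turn": 0}, {"fingers": 0, "translation": [0, 0, 0], "turn": 0}, {"fingers": 0, "translation": [0, 0, 0], "turn": 0}, {"fingers": 0, "translation": [0, 0, 0], "turn": 0}, {"fingers": 0, "translation": [0, 0, 0], "turn": 0}, {"fingers": 0, "translation": [0, 0, 0], "turn": 0}, {"fingers": 0, "translation": [0, 0, 0], "turn": 0}, {"fingers": 0, "translation": [0, 0, 0], "turn": 0}]}}

```text
clock: 10.42
position: [0.4308, 0.1358, 0.1601]
ee_rot: [-0.0, 0.212, 0.977, -0.0]
wrist_force: [-0.2, 0.5, -0.3]
grip_width: -0.0001
gripper_force: 0.0
```

```bash
python3 - <<'E'
from h import *
s=observe();print(s["clock"],s["position"],s["wrist_force"])
print(hand_in())
E
```

```text
10.4167 [0.43079193 0.13580653 0.16013392] [-0.1534889   0.51137031 -0.34483495]
the job is handed in; nothing more can be done
None
```

I pointed at the empty red bin for about 2 s with the fingertips 3 cm above its mouth, pressed the green button about 6 mm down to its stop (16 N), backed off about 10 cm and handed in at 10.4 s; no verdict came back, and I did not look again to confirm the button came back up.

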